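Set the stop of a bottle cradle and butt the bottle against it

TASK

Set up the labelling cradle for the spray bottle that lies in it: with the fingertips, push the sliding stop along its rods towards the bottle, over the first notch, until it clicks into the middle one of its three notches. Then push the bottle along the rods until its foot rests against the stop, with the stop still in the middle notch. Only push: do not lift the bottle out of the cradle, leave the marker, the tape roll and the cup beside it alone, and finish clear of everything.

Things in the scene. Friction and masses are not known exactly. Their poses are not given: they have to be found in the camera images.
- cradle: Fixed metal cradle: bed plate 8 mm thick, x -70..50, y -215..215 mm. Two 10 mm steel rods run along its y at x = -18 and 18 mm (tops 23 mm above worktop, y -200..200); bottle and stop ride on them. At x = -56 mm stand six 8 mm pins, 25 mm high, in three pairs; the gap in a pair is a notch. Origin: bed centre at worktop height, z up. Turn (-0.15 to 0.45 rad) and place vary.
- stop (a joint): Position (m) of the stop along the cradle's +y, towards the bottle: 0 to 0.14. Notches at 0.045, 0.085 (middle), 0.125; starts at 0 to 0.025. Friction about 1.5 N. A sprung ball on its side must pass a pin 8 mm before and after each notch centre: the push rises to 6 to 12 N, then the force dips, the stop pulls itself the last few mm into the notch and is held there against about 5 N.
- stop_face (a point): Point on the stop's face towards the bottle (+y face), mid width, 45 mm above the worktop, axes parallel to the cradle's; at joint value 0 it is at cradle y = -155 mm. The stop is a black upright plate, 70 mm wide across the rods, 20 mm thick along them, from 24 to 78 mm above the worktop.
- stop_back (a point): Point on the stop plate's other face, the one to push (20 mm behind stop_face), mid width, 55 mm above the worktop, axes parallel to the cradle's. Below it an aluminium saddle, under 26 mm high, reaches 14 mm out behind the plate.
- middle_notch (a point): Fixed point of the cradle between the two pins of the middle notch, 18 mm above the worktop. When the stop sits in this notch, the middle of its plate's thickness is level with this point along the cradle's y.
- bottle: White spray bottle, 201 mm long, 54 mm thick, 0.2 kg, lying on the rods. Origin: centre of its foot, 44 mm above the worktop; its z axis runs to the head, along the cradle's +y; the foot faces the stop. The head, 36 mm wide, ends 201 mm from the foot, 27 to 62 mm above the worktop. Starts 30 to 65 mm short of touching a stop in the middle notch. Slides with 1 to 2 N.
- marker: Bystander: black and white marker pen, 135 mm long, 17 mm thick, lying on the worktop on the cradle's -x side. Origin: centre of its underside.
- tape_roll: Bystander: brown tape roll, 92 mm across, 48 mm high, lying flat on the cradle's +x side. Origin: centre of its underside.
- cup: Bystander: grey measuring cup, 66 mm across, 89 mm high, standing on the cradle's +x side. Origin: centre of its underside.

How it is judged:
By the outcome, as a careful person would: the job done as asked, in the order asked, and still so for the second after the job is handed in, with the robot touching nothing.
It also fails if it takes over 58 s, if anything falls off the work surface, if the arm or the gripper's body presses on something with over 40 N, if the wrist force passes 120 N, or if a joint passes its speed limit or range.

ROBOT

A 7-joint arm with a two-finger parallel gripper is mounted at the origin on a cart in front of the work surface, level with it; the furniture and walls round the work are solid. World frame = base frame: x ahead of the robot, y to its left, z up, the work surface at z = 0. Lengths are in m, angles in rad, forces in N, time in s.
With the tool pointing down it reaches from about 0.4 to 0.85 m from the base axis. Payload 4.5 kg.
Tool frame: the origin (TCP) lies at the very end of the fingers, on their centre line; the grasp point (between the pads) lies 19 mm behind it (r.grip_point_offset is the distance from the TCP to the grasp point, in m); z points along the fingers, y is the line along which they close (so a half turn about z gives the same grasp; the last joint's range is limited). The gripper opens to 88 mm and grips with 3 to 60 N. Pads are 18 mm wide; open, the fingers measure 123 mm over their backs; the gripper's body (75 mm by 187 mm) begins 45 mm behind the grasp point.
Start: joints at [-1.149, 0.689, -0.195, 1.565, 0.157, 0.902, -0.215], TCP at [0.236, 0.579, 0.239] pointing down, gripper open.
Joint ranges: [-3.01, 3.01], [-0.46, 2.08], [-1.47, 1.51], [0.13, 2.56], [-1, 4.14], [0.04, 2.09], [-2.66, 2.66]. Speed limits (rad/s): [2.57, 2.57, 3.14, 3.14, 3.14, 3.14, 3.14].

INTERFACE

Orientations are given as a unit quaternion [x, y, z, w].
In Python, from plant import r gives the robot as it stands.
- The arm moves only by the tool carry_out, never from a script. Its argument "rows" is a list of rows, each a list of 3 entries, a list of its own where there are three numbers: the shift along the tool's x, y, z in cm, then the turn, a rotation vector about the tool's x, y, z in degrees, then the closure, from 0 (fully open) to 1 (shut). A call has 1 to 12 rows; each row is the pose to reach, as a shift and turn from the pose commanded when the call began, along the tool's axes at that moment; what a row does not reach only later rows make up. A row lasts 1/10 s, in which the tool goes at most 50 mm and 8.59 degrees, less where a joint would pass 70% of its speed; a pose out of reach is approached as far as the arm can. A call with a gripper value outside its range is refused whole. The fingers move at their own pace and stop on an object; "newtons" is the grip in N (left out, the last holds). Time passes only in rows, so rows that repeat a pose let the fingers close. It gives the time, the measured TCP pose, the force, the opening and the grip force at its end, in the units of the state.
- r.get_state(): the state, without advancing time (a new reading comes with each control period).
- r.snapshot(name): name is "side" or "top" or "wrist"; returns a dict with "image" (480x640x3 uint8, red, green, blue), "fx", "fy", "cx", "cy" (pixels), "dist_coeffs" ([k1, k2, p1, p2, k3] as OpenCV has them; the pictures are not rectified), "pose" (4x4, takes a point from camera to world coordinates). Camera axes: x right, y up, looking along -z (the intrinsics and any distortion apply to the point x, -y, -z); pixel columns grow to the right and rows downward; lengths in m; the calibration is good to about 2 mm. A picture is of the moment at which its call begins. There is no depth.
- r.finish_job(): hands the job in; it is judged then, once.
The state is a dict: "clock": time; "q": joint angles; "qd": joint speeds; "joint_torque": joint torques, N m; "tool_pos": TCP position; "eef_rot": TCP orientation; "contact_force": force on the tool from outside, world axes, zero at the start; "moment": the same for the moment, N m; "opening": opening from 0.0 (shut) to 1.0 (fully open); "finger_force": force on a finger pad.
Only numpy, scipy, OpenCV 4.12 (cv2) and the standard library are available. Lean on these libraries where they do the work, as an engineer would, in place of code of your own. Each camera call takes 0.05 s, during which the arm holds its last target. There are 200 camera calls.

## Working session

There is one attempt and no reset: what is moved stays moved. The work goes in short steps, Python scripts to look and compute and a tool call to move; the robot and the scene stay as the last step left them, time stands still between calls to the robot, and variables do not carry over. Pictures are saved under pics/ and viewed, at most 10 in all, crops included, and the job is handed in when it is done.

Besides the shell and the picture viewer there is one more tool, called by a JSON object that holds its "method" and its "body", one argument or row to a line. carry_out: Moves the arm, as the interface text tells. Its arguments: {"type":"object","properties":{"rows":{"type":"array"},"newtons":{"type":"number"}},"required":["rows"]}

```bash
mkdir -p pics; ls
python3 - <<'E'
from plant import r
import cv2,numpy as np
for n in("top","side"):
    s=r.snapshot(n); cv2.imwrite(f"pics/{n}0.png",s["image"][:,:,::-1])
    print(n,s["fx"],s["fy"],s["cx"],s["cy"],s["dist_coeffs"],np.round(s["pose"],3).tolist())
st=r.get_state(); print(st)
E
```

```text
pics
top 465.6908419131403 465.6908419131403 315.6969752913272 237.81138903806826 [-0.02475763  0.          0.          0.          0.        ] [[-0.031, 0.979, -0.203, 0.374], [-0.999, -0.032, -0.001, -0.104], [-0.007, 0.203, 0.979, 0.899], [0.0, 0.0, 0.0, 1.0]]
side 545.9189799257822 545.9189799257822 315.6146181256433 234.3265398567627 [-0.01441128  0.          0.          0.          0.        ] [[-0.966, 0.107, -0.235, 0.339], [-0.258, -0.45, 0.855, 0.646], [-0.014, 0.887, 0.462, 0.464], [0.0, 0.0, 0.0, 1.0]]
{'clock': 0.1, 'q': array([-1.14919802,  0.68986214, -0.1945154 ,  1.56619058,  0.15730052,
        0.90246896, -0.21511146]), 'qd': array([ 0.00216845, -0.00119378, -0.00080276, -0.00342714,  0.00182532,
       -0.00155962,  0.0005944 ]), 'joint_torque': array([-4.09959714e-03, -5.28499782e+01, -1.27148017e+00, -1.53838474e+01,
       -5.24859026e-02,  2.01487201e-03,  3.60804063e-05]), 'tool_pos': array([0.23618428, 0.57808378, 0.23802697]), 'eef_rot': array([ 1.92659164e-01,  9.81265435e-01, -7.64160063e-04, -9.22536607e-05]), 'contact_force': array([ 0.22404704, -0.05411891, -0.98574738]), 'moment': array([-0.01275043,  0.00691965,  0.00902238]), 'finger_force': 0.0, 'opening': 1.0005973289342036}
```

View pics/top0.png

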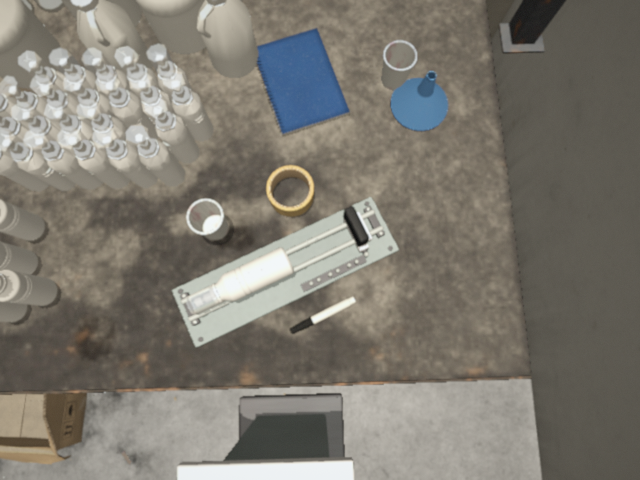

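View pics/side0.png

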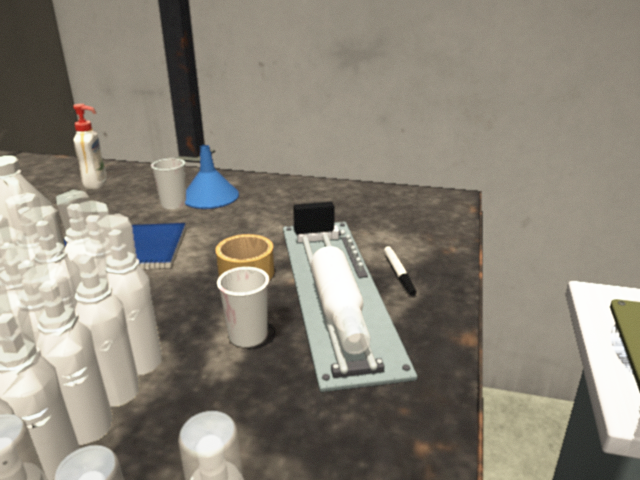

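The top view shows the cradle with plate corners near (172,291), (373,199), (398,248) and (198,345). The stop is at (356,226), the bottle runs from (291,265) to (186,305), and the marker is below at (322,315). The cup and tape are above. Next: enlarged crops.

```bash
cat > h.py <<'E'
import cv2,numpy as np
def ray(s,p):
    K=np.array([[s["fx"],0,s["cx"]],[0,s["fy"],s["cy"]],[0,0,1]])
    u=cv2.undistortPoints(np.array([[p]],float),K,np.array(s["dist_coeffs"]))[0,0]
    T=np.array(s["pose"]);return T[:3,3],T[:3,:3]@np.array([u[0],-u[1],-1])
def atz(s,p,z):
    o,d=ray(s,p);return o+d*(z-o[2])/d[2]
def proj(s,X):
    T=np.array(s["pose"]);c=(np.array(X).reshape(-1,3)-T[:3,3])@T[:3,:3]
    K=np.array([[s["fx"],0,s["cx"]],[0,s["fy"],s["cy"]],[0,0,1]])
    return cv2.projectPoints(c*[1,-1,-1],np.zeros(3),np.zeros(3),K,np.array(s["dist_coeffs"]))[0][:,0]
def tri(a,p,b,q):
    o1,d1=ray(a,p);o2,d2=ray(b,q)
    A=np.stack([d1,-d2],1);t=np.linalg.lstsq(A,o2-o1,rcond=None)[0]
    return (o1+d1*t[0]+o2+d2*t[1])/2, np.linalg.norm(o1+d1*t[0]-o2-d2*t[1])
E
python3 - <<'E'
import cv2
a=cv2.imread("pics/top0.png")[190:350,165:405];cv2.imwrite("pics/topc.png",cv2.resize(a,None,fx=3.3333,fy=3.3333,interpolation=cv2.INTER_CUBIC))
a=cv2.imread("pics/side0.png")[190:390,270:430];cv2.imwrite("pics/sidec.png",cv2.resize(a,None,fx=3,fy=3,interpolation=cv2.INTER_CUBIC))
E
```

```text
(no output)
```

View pics/topc.png

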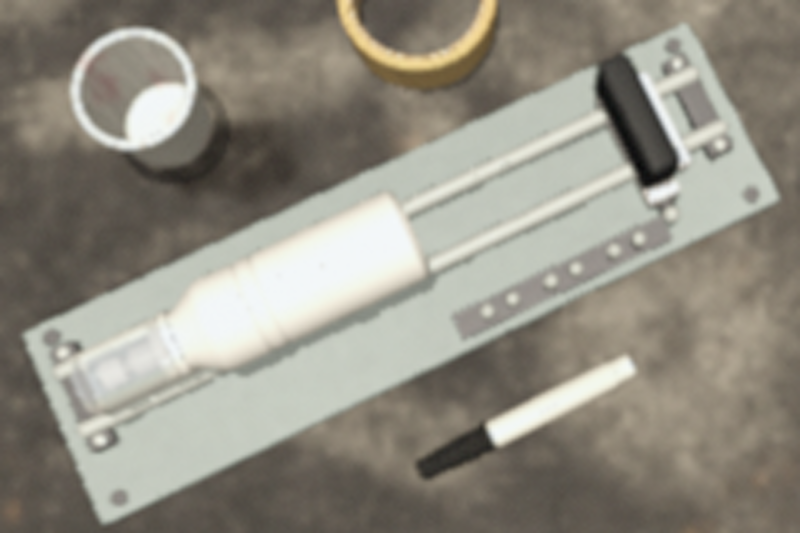

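View pics/sidec.png

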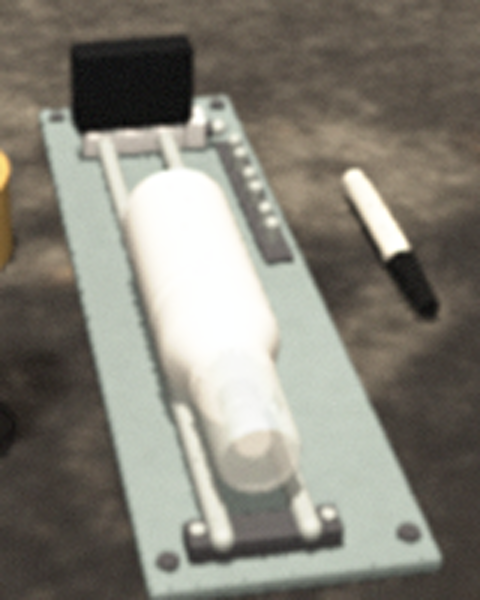

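Crop readings:
- **Top crop, plate corners:** (23,332), (685,24), (778,200), (104,524).
- **Top crop, parts:** pins at (487,312), (512,299), (551,281), (575,268), (615,250) and (639,238). Bottle foot mid is (415,237), head end about (80,382).
- **Side crop, plate corners:** (40,110), (228,98), (440,560), (150,598).
- **Side crop, stop front face:** (72,45), (190,38), (80,130), (192,118).

```bash
cat > fit.py <<'E'
from plant import r
from h import *
from scipy.optimize import least_squares
a=r.snapshot("top");b=r.snapshot("side")
t=lambda P:np.array(P)/3.3333+[165,190]-.35
s=lambda P:np.array(P)/3+[270,190]-.33
L=np.array([[50,215],[50,-215],[-70,-215],[-70,215]])/1e3
tc=t([(23,332),(685,24),(778,200),(104,524)]);tp=t([(487,312),(512,299),(551,281),(575,268),(615,250),(639,238)])
sc=s([(150,598),(40,110),(228,98),(440,560)])
py=np.array([133,117,93,77,53,37])/1e3 # offsets, shifted by unknown: fitted
sf=s([(72,45),(190,38),(80,130),(192,118)])
def W(p,xy,z):
    c,n=np.cos(p[2]),np.sin(p[2]);xy=np.array(xy).reshape(-1,2)
    return np.c_[p[0]+c*xy[:,0]-n*xy[:,1],p[1]+n*xy[:,0]+c*xy[:,1],np.full(len(xy),z)]
def stopface(y):
    return np.array([[.035,y],[-.035,y]])
# pins: stop plate mid = -0.165+joint; notch +-8mm
py=np.array([q-.165+d for q in(.125,.085,.045) for d in(.008,-.008)])
def f(p):
    y=-.155+p[3]; S=np.r_[W(p,stopface(y),.078),W(p,stopface(y),.024)]
    return np.concatenate([(proj(a,W(p,L,.008))-tc).ravel(),(proj(b,W(p,L,.008))-sc).ravel(),
     (proj(a,W(p,np.c_[np.full(6,-.056),py],.025))-tp).ravel(),(proj(b,S)-sf).ravel()])
o=least_squares(f,[.5,0,.3,.01],loss="soft_l1");p=o.x
if __name__=="__main__":
    print(p.round(4),f(p).reshape(-1,2).round(1).tolist())
    def C(X):
        c,n=np.cos(p[2]),np.sin(p[2]);d=X[:2]-p[:2];return np.r_[c*d[0]+n*d[1],-n*d[0]+c*d[1]].round(4)
    for z in(.044,.06):print("foot",C(atz(a,t((415,237)),z)),"head",C(atz(a,t((80,382)),z)))
    print("stop top mid",C(atz(a,t((637,120)),.078)))
    for nm,q,z in(("marker",(418,470),.008),("m2",(632,362),.008),("cup",(135,90),.089),("tape",(417,30),.048)):
        print(nm,C(atz(a,t(q),z)))
E
python3 fit.py
```

```text
[ 0.5076 -0.0391  0.4135  0.0012] [[-0.7, 0.2], [0.8, -0.6], [0.9, 0.2], [-1.1, 0.5], [-0.7, -1.0], [-0.2, -0.0], [0.3, -1.1], [1.1, -0.1], [-0.2, -0.3], [-0.0, -0.0], [-0.2, -0.1], [0.2, 0.2], [-0.4, 0.1], [-0.1, 0.1], [-0.3, 0.2], [0.6, -0.5], [-1.9, -0.1], [-0.1, 0.6]]
foot [-0.0035 -0.0133] head [0.0028 0.1865]
foot [-0.0062 -0.0131] head [-0.      0.1829]
stop top mid [-0.003  -0.1487]
marker [-0.1187  0.0407]
m2 [-0.1164 -0.0951]
cup [0.1269 0.0899]
tape [ 0.1036 -0.0644]
```

The cradle is at about (0.508, -0.039) with yaw 0.414. The stop is at joint value about 0.01, and the bottle foot is about 57 mm short of the mid-notch stop face. I'll raise the arm, close the fingers, and head for a spot behind the stop.

{"method": "carry_out", "body": {
  "rows": [
    [[0, 0, -5], [0, 0, 0], 1],
    [[0, 0, -10], [0, 0, 0], 1],
    [[0, 0, -12], [0, 0, 0], 1],
    [[-3.5, -3.5, -12], [0, 0, 8], 1],
    [[-7, -7, -12], [0, 0, 16], 1],
    [[-10.5, -10, -12], [0, 0, 24], 1],
    [[-14, -13.5, -12], [0, 0, 32], 1],
    [[-17.5, -17, -12], [0, 0, 40], 1],
    [[-21, -20, -12], [0, 0, 44], 1],
    [[-24.5, -23.5, -12], [0, 0, 44], 1],
    [[-28, -27, -12], [0, 0, 44], 1],
    [[-31.5, -30.5, -12], [0, 0, 44], 1]
  ],
  "newtons": 10
}}

```text
clock: 1.4
tool_pos: [0.4129, 0.1753, 0.3588]
eef_rot: [0.546, 0.838, 0.0, 0.0]
contact_force: [1.0, 0.1, 0.4]
opening: 0.005
finger_force: 0.0
```

```bash
cat > go.py <<'E'
import sys,numpy as np
from plant import r
from scipy.spatial.transform import Rotation as R
P=[.5076,-.0391,.4135]
def rep(tx=None):
    s=r.get_state();Q=R.from_quat(s["eef_rot"]);c,n=np.cos(P[2]),np.sin(P[2])
    A=np.array([[c,-n,0],[n,c,0],[0,0,1]]);o=np.array([P[0],P[1],0])
    print("t",round(s["clock"],2),"cradle xyz mm",((s["tool_pos"]-o)@A*1e3).round(1),"F cradle",(s["contact_force"]@A).round(1),"q",s["q"].round(2),"open",round(s["opening"],2))
    want=R.from_matrix(np.c_[A[:,1],A[:,0],-A[:,2]])
    if tx is not None: print("shift cm",(Q.inv().apply(A@(np.array(tx)/1e3)+o-s["tool_pos"])*100).round(2),"turn deg",np.degrees((Q.inv()*want).as_rotvec()).round(2))
if len(sys.argv)>3: rep([float(v) for v in sys.argv[1:4]])
else: rep()
E
python3 go.py 0 -225 200
```

```text
t 1.4 cradle xyz mm [ -0.6 234.3 358.8] F cradle [ 0.9 -0.3  0.4] q [-0.54  0.3   0.05  1.89 -0.02  0.95 -0.07] open 0.01
shift cm [-4.594e+01 -4.000e-02  1.588e+01] turn deg [ 0.02 -0.01  0.12]
```

{"method": "carry_out", "body": {
  "rows": [
    [[-4.5, 0, 0], [0, 0, 0], 1],
    [[-9, 0, 0], [0, 0, 0], 1],
    [[-13.5, 0, 0], [0, 0, 0], 1],
    [[-18, 0, 0], [0, 0, 0], 1],
    [[-22.5, 0, 0], [0, 0, 0], 1],
    [[-27, 0, 0], [0, 0, 0], 1],
    [[-31.5, 0, 3], [0, 0, 0], 1],
    [[-36, 0, 6], [0, 0, 0], 1],
    [[-40.5, 0, 9], [0, 0, 0], 1],
    [[-45, 0, 12], [0, 0, 0], 1],
    [[-46, 0, 16], [0, 0, 0], 1],
    [[-46, 0, 16], [0, 0, 0], 1]
  ]
}}

```text
clock: 2.6
tool_pos: [0.5945, -0.2462, 0.1926]
eef_rot: [0.548, 0.836, -0.002, -0.005]
contact_force: [-0.3, 1.3, -0.8]
opening: 0.003
finger_force: 0.0
```

```bash
python3 go.py 0 -225 45
python3 - <<'E'
from plant import r
import cv2
from h import *
s=r.snapshot("wrist");cv2.imwrite("pics/w1.png",s["image"][:,:,::-1]);np.save("pics/w1.npy",s,allow_pickle=True)
E
```

```text
t 2.6 cradle xyz mm [  -3.7 -224.6  192.6] F cradle [ 0.3  1.3 -0.8] q [ 0.27  0.77  0.1   1.55 -0.09  0.83  0.81] open 0.0
shift cm [-0.12  0.5  14.75] turn deg [-0.5  -0.32 -0.16]
```

View pics/w1.png

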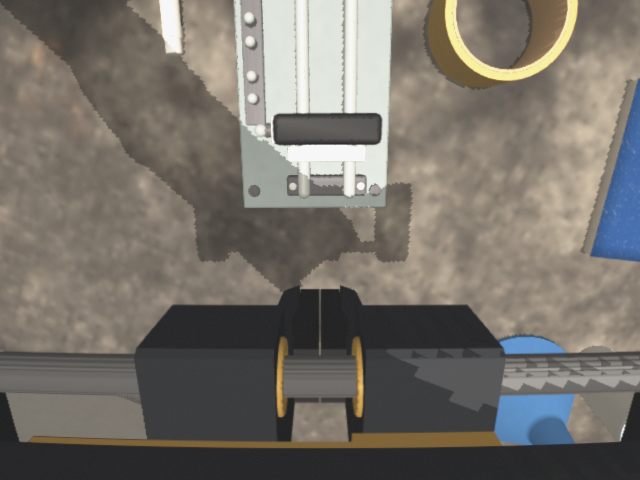

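The wrist view shows the stop's top at columns 273–382, rows 113–145. The rods are at columns 302 and 350, the bed end corners at (244,208) and (386,206), and the pins along column 251. I'll check these against the fit.

Run:
```python
from h import *
s=np.load("pics/w1.npy",allow_pickle=True).item();P=[.5076,-.0391,.4135]
for nm,q,z in(("corner -70,-215",(244,208),.008),("corner 50,-215",(386,206),.008),("rod-18",(302,185),.023),("rod18",(350,185),.023),("stop back top L",(275,143),.078),("R",(380,142),.078),("stop front",(327,114),.078),("pin7",(252,99),.025),("pin",(251,76),.025),("pin",(250,42),.025),("pin",(249.5,18),.025)):
    X=atz(s,q,z)[:2]-P[:2];c,n=np.cos(P[2]),np.sin(P[2]);print(nm,(1e3*np.array([c*X[0]+n*X[1],-n*X[0]+c*X[1]])).round(1))
```

```text
corner -70,-215 [ -69.1 -217.7]
corner 50,-215 [  50.3 -216.2]
rod-18 [ -19.1 -196.6]
rod18 [  18.8 -196.7]
stop back top L [ -33.  -162.8]
R [  33.8 -162.4]
stop front [ 1.000e-01 -1.452e+02]
pin7 [ -55.6 -131.7]
pin [ -55.7 -115.4]
pin [-55.5 -91.9]
pin [-55.2 -75.8]
```

{"method": "carry_out", "body": {
  "rows": [
    [[0, 0, 5], [0, 0, 0], 1],
    [[0, 0, 10], [0, 0, 0], 1],
    [[0, 0, 13], [0, 0, 0], 1],
    [[0, 0, 15.2], [0, 0, 0], 1],
    [[1, 0, 15.2], [0, 0, 0], 1],
    [[2, 0, 15.2], [0, 0, 0], 1],
    [[3, 0, 15.2], [0, 0, 0], 1],
    [[3, 0, 15.2], [0, 0, 0], 1],
    [[3, 0, 15.2], [0, 0, 0], 1]
  ]
}}

```text
clock: 3.55
tool_pos: [0.5869, -0.216, 0.0482]
eef_rot: [0.546, 0.838, 0.0, 0.001]
contact_force: [-0.6, 0.2, 0.1]
opening: 0.006
finger_force: 0.0
```

```bash
python3 go.py 0 -170 46
```

```text
t 3.55 cradle xyz mm [   1.5 -193.8   48.2] F cradle [-0.5  0.5  0.1] q [ 0.24  0.95  0.07  1.7  -0.12  0.5   0.8 ] open 0.01
shift cm [ 2.38 -0.15  0.21] turn deg [0.1  0.08 0.14]
```

{"method": "carry_out", "body": {
  "rows": [
    [[0.8, 0, 0], [0, 0, 0], 1],
    [[1.5, 0, 0], [0, 0, 0], 1],
    [[2, 0, 0], [0, 0, 0], 1],
    [[2.5, 0, 0], [0, 0, 0], 1],
    [[3, 0, 0], [0, 0, 0], 1],
    [[3.2, 0, 0], [0, 0, 0], 1],
    [[3.2, 0, 0], [0, 0, 0], 1],
    [[3.2, 0, 0], [0, 0, 0], 1]
  ]
}}

```text
clock: 4.35
tool_pos: [0.5729, -0.1866, 0.0466]
eef_rot: [0.546, 0.838, 0.0, -0.0]
contact_force: [0.1, -0.4, -0.2]
opening: 0.008
finger_force: 0.0
```

```bash
python3 go.py
python3 - <<'E'
from plant import r
from h import *
s=r.snapshot("wrist");cv2.imwrite("pics/w2.png",s["image"][:,:,::-1]);np.save("pics/w2.npy",s,allow_pickle=True)
E
```

```text
t 4.35 cradle xyz mm [   0.6 -161.3   46.6] F cradle [-0.  -0.4 -0.2] q [ 0.2   0.93  0.07  1.77 -0.13  0.45  0.77] open 0.01
```

View pics/w2.png

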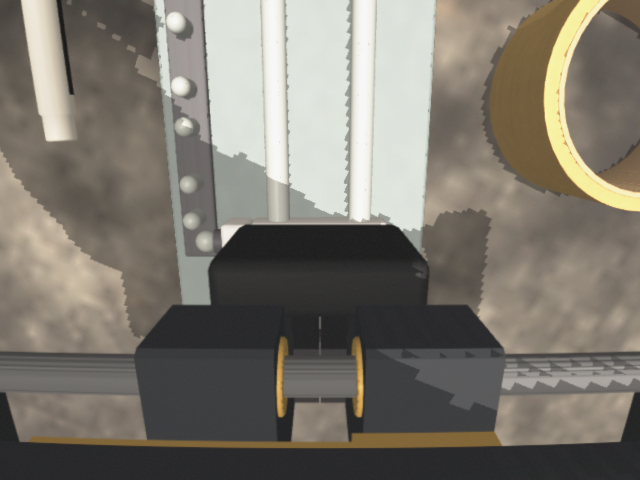

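The ball at (206,241) is just short of the first pin at (192,221), and the fingers are close behind the plate. I'll compute the joint value relative to the pins.

```bash
cat > ball.py <<'E'
import sys
from h import *
def cy(s,q,z):
    P=[.5076,-.0391,.4135];X=atz(s,q,z)[:2]-P[:2];c,n=np.cos(P[2]),np.sin(P[2]);return np.round(1e3*np.array([c*X[0]+n*X[1],-n*X[0]+c*X[1]]),1)
E
python3 - <<'E'
from ball import *
for f,L in(("w1",[((262,130),.018),((252,99),.025),((251,76),.025)]),("w2",[((206,241),.018),((192,221),.025),((189.5,184.5),.025),((184.5,127),.025),((182,87),.025),((320,226),.078)])):
    s=np.load(f"pics/{f}.npy",allow_pickle=True).item()
    print(f,[cy(s,q,z) for q,z in L])
E
```

```text
w1 [array([ -49.9, -154.3]), array([ -55.6, -131.7]), array([ -55.7, -115.4])]
w2 [array([ -51.3, -141.2]), array([ -54.7, -130.3]), array([ -54.5, -114.6]), array([-54.7, -91.1]), array([-54.5, -75.6]), array([   0.5, -120. ])]
```

{"method": "carry_out", "body": {
  "rows": [
    [[0.2, 0, 0], [0, 0, 0], 1],
    [[0.4, 0, 0], [0, 0, 0], 1],
    [[0.6, 0, 0], [0, 0, 0], 1],
    [[0.8, 0, 0], [0, 0, 0], 1],
    [[0.8, 0, 0], [0, 0, 0], 1]
  ]
}}

```text
clock: 4.9
tool_pos: [0.5714, -0.1832, 0.0468]
eef_rot: [0.547, 0.837, -0.001, 0.003]
contact_force: [2.8, -7.3, -5.6]
opening: 0.007
finger_force: 4.1
```

```bash
python3 go.py
```

```text
t 4.9 cradle xyz mm [   0.5 -157.6   46.8] F cradle [-0.4 -7.8 -5.6] q [ 0.19  0.93  0.07  1.78 -0.13  0.43  0.77] open 0.01
```

{"method": "carry_out", "body": {
  "rows": [
    [[0.2, 0, 0], [0, 0, 0], 1],
    [[0.3, 0, 0], [0, 0, 0], 1],
    [[0.3, 0, 0], [0, 0, 0], 1]
  ]
}}

```text
clock: 5.2
tool_pos: [0.5713, -0.1829, 0.0469]
eef_rot: [0.547, 0.837, -0.002, 0.005]
contact_force: [5.5, -10.4, -8.2]
opening: 0.003
finger_force: 6.3
```

```bash
python3 go.py
```

```text
t 5.2 cradle xyz mm [   0.6 -157.3   46.9] F cradle [  0.9 -11.7  -8.2] q [ 0.19  0.93  0.08  1.78 -0.13  0.42  0.76] open 0.0
```

{"method": "carry_out", "body": {
  "rows": [
    [[0.2, 0, 0], [0, 0, 0], 1],
    [[0.3, 0, 0], [0, 0, 0], 1],
    [[0.3, 0, 0], [0, 0, 0], 1]
  ]
}}

```text
clock: 5.5
tool_pos: [0.5686, -0.1767, 0.0468]
eef_rot: [0.547, 0.837, -0.001, 0.002]
contact_force: [2.5, -3.7, -2.7]
opening: 0.007
finger_force: 2.3
```

```bash
python3 go.py
```

```text
t 5.5 cradle xyz mm [   0.5 -150.5   46.8] F cradle [ 0.8 -4.4 -2.7] q [ 0.18  0.93  0.07  1.79 -0.13  0.42  0.76] open 0.01
```

{"method": "carry_out", "body": {
  "rows": [
    [[0.3, 0, 0], [0, 0, 0], 1],
    [[0.6, 0, 0], [0, 0, 0], 1],
    [[0.9, 0, 0], [0, 0, 0], 1],
    [[1.2, 0, 0], [0, 0, 0], 1],
    [[1.5, 0, 0], [0, 0, 0], 1],
    [[1.5, 0, 0], [0, 0, 0], 1],
    [[1.5, 0, 0], [0, 0, 0], 1]
  ]
}}

```text
clock: 6.2
tool_pos: [0.5614, -0.1606, 0.0467]
eef_rot: [0.546, 0.838, -0.0, 0.0]
contact_force: [1.5, -2.7, -1.9]
opening: 0.008
finger_force: 1.5
```

```bash
python3 go.py
```

```text
t 6.2 cradle xyz mm [   0.4 -132.9   46.7] F cradle [ 0.3 -3.1 -1.9] q [ 0.16  0.92  0.07  1.82 -0.14  0.4   0.75] open 0.01
```

{"method": "carry_out", "body": {
  "rows": [
    [[0.4, 0, 0], [0, 0, 0], 1],
    [[0.8, 0, 0], [0, 0, 0], 1],
    [[1.1, 0, 0], [0, 0, 0], 1],
    [[1.3, 0, 0], [0, 0, 0], 1],
    [[1.3, 0, 0], [0, 0, 0], 1]
  ]
}}

```text
clock: 6.7
tool_pos: [0.5557, -0.1474, 0.0466]
eef_rot: [0.546, 0.838, 0.0, -0.001]
contact_force: [0.2, -1.0, -0.4]
opening: 0.002
finger_force: 0.0
```

```bash
python3 go.py
```

```text
t 6.7 cradle xyz mm [   0.5 -118.5   46.6] F cradle [-0.3 -1.  -0.4] q [ 0.14  0.91  0.07  1.85 -0.15  0.38  0.74] open 0.0
```

{"method": "carry_out", "body": {
  "rows": [
    [[0.2, 0, 0], [0, 0, 0], 1],
    [[0.4, 0, 0], [0, 0, 0], 1],
    [[0.4, 0, 0], [0, 0, 0], 1]
  ]
}}

```text
clock: 7.0
tool_pos: [0.5555, -0.1467, 0.0468]
eef_rot: [0.547, 0.837, -0.0, 0.002]
contact_force: [2.3, -4.4, -2.3]
opening: 0.006
finger_force: 2.5
```

```bash
python3 go.py
```

```text
t 7.0 cradle xyz mm [   0.6 -117.8   46.8] F cradle [ 0.4 -4.9 -2.3] q [ 0.14  0.91  0.07  1.86 -0.15  0.37  0.73] open 0.01
```

{"method": "carry_out", "body": {
  "rows": [
    [[0.2, 0, 0], [0, 0, 0], 1],
    [[0.4, 0, 0], [0, 0, 0], 1],
    [[0.4, 0, 0], [0, 0, 0], 1]
  ]
}}

```text
clock: 7.3
tool_pos: [0.5554, -0.1463, 0.0469]
eef_rot: [0.548, 0.837, -0.001, 0.004]
contact_force: [4.5, -10.8, -6.7]
opening: 0.008
finger_force: 5.6
```

```bash
python3 go.py
```

```text
t 7.3 cradle xyz mm [   0.6 -117.4   46.9] F cradle [ -0.3 -11.7  -6.7] q [ 0.13  0.91  0.08  1.86 -0.15  0.37  0.73] open 0.01
```

{"method": "carry_out", "body": {
  "rows": [
    [[0.1, 0, 0], [0, 0, 0], 1],
    [[0.2, 0, 0], [0, 0, 0], 1],
    [[0.2, 0, 0], [0, 0, 0], 1]
  ]
}}

```text
clock: 7.6
tool_pos: [0.555, -0.1454, 0.047]
eef_rot: [0.548, 0.837, -0.001, 0.005]
contact_force: [4.9, -10.4, -6.6]
opening: 0.002
finger_force: 5.8
```

```bash
python3 go.py
```

```text
t 7.6 cradle xyz mm [   0.7 -116.4   47. ] F cradle [  0.3 -11.5  -6.6] q [ 0.13  0.91  0.08  1.87 -0.15  0.36  0.73] open 0.0
```

Commanded position is about -109 and the ball is at the peak. One more small step.

{"method": "carry_out", "body": {
  "rows": [
    [[0.1, 0, 0], [0, 0, 0], 1],
    [[0.1, 0, 0], [0, 0, 0], 1]
  ]
}}

```text
clock: 7.8
tool_pos: [0.5535, -0.1422, 0.0469]
eef_rot: [0.547, 0.837, -0.001, 0.003]
contact_force: [3.9, -6.5, -3.6]
opening: 0.007
finger_force: 3.4
```

```bash
python3 go.py
```

```text
t 7.8 cradle xyz mm [   0.6 -112.8   46.9] F cradle [ 1.  -7.5 -3.6] q [ 0.13  0.91  0.07  1.87 -0.15  0.36  0.73] open 0.01
```

{"method": "carry_out", "body": {
  "rows": [
    [[0, 0, 0], [0, 0, 0], 1],
    [[0, 0, 0], [0, 0, 0], 1]
  ]
}}

```text
clock: 8.0
tool_pos: [0.5528, -0.1407, 0.0468]
eef_rot: [0.547, 0.837, -0.0, 0.002]
contact_force: [2.1, -4.7, -2.8]
opening: 0.006
finger_force: 2.4
```

```bash
python3 go.py;python3 - <<'E'
from plant import r
from h import *
s=r.snapshot("wrist");cv2.imwrite("pics/w3.png",s["image"][:,:,::-1]);np.save("pics/w3.npy",s,allow_pickle=True)
E
```

```text
t 8.0 cradle xyz mm [   0.6 -111.2   46.8] F cradle [-0.  -5.1 -2.8] q [ 0.13  0.91  0.07  1.87 -0.15  0.36  0.73] open 0.01
```

View pics/w3.png

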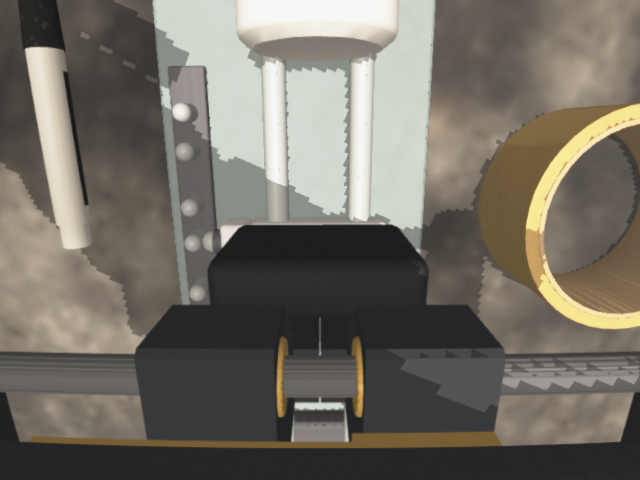

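The notch pins are at rows 207 and 242, the ball at (211,240).

```bash
python3 go.py
python3 - <<'E'
from ball import *
for f,L in(("w3",[((211,240),.018),((190,207),.025),((193,242),.025),((320,226),.078),((320,262),.078)]),("w2",[((206,241),.018),((320,226),.078),((320,262),.078)])):
    s=np.load(f"pics/{f}.npy",allow_pickle=True).item()
    print(f,s["pose"][:3,3],[cy(s,q,z) for q,z in L])
E
```

```text
t 8.05 cradle xyz mm [   0.6 -111.    46.8] F cradle [ 0.4 -5.1 -2.6] q [ 0.13  0.91  0.07  1.87 -0.15  0.36  0.73] open 0.01
w3 [ 0.52485856 -0.07751263  0.19276098] [array([-48.9, -90.7]), array([-54.9, -74.1]), array([-54.9, -89.6]), array([  0.6, -69.7]), array([  0.6, -80.9])]
w2 [ 0.54531012 -0.12398014  0.19287707] [array([ -51.3, -141.2]), array([   0.5, -120. ]), array([   0.6, -131.2])]
```

The camera sees the stop from ahead, and the ball is right beside the near pin (row 240 against 242). So the joint value is about 0.076, on the pin and not yet in the notch. Pushing on in small steps.

{"method": "carry_out", "body": {
  "rows": [
    [[0.1, 0, 0], [0, 0, 0], 1],
    [[0.2, 0, 0], [0, 0, 0], 1],
    [[0.2, 0, 0], [0, 0, 0], 1]
  ]
}}

```text
clock: 8.35
tool_pos: [0.5506, -0.1358, 0.0467]
eef_rot: [0.546, 0.838, 0.0, -0.001]
contact_force: [0.6, -0.0, 0.1]
opening: 0.004
finger_force: 0.2
```

```bash
python3 go.py
```

```text
t 8.35 cradle xyz mm [   0.5 -105.8   46.7] F cradle [ 0.6 -0.3  0.1] q [ 0.12  0.91  0.07  1.88 -0.16  0.36  0.72] open 0.0
```

{"method": "carry_out", "body": {
  "rows": [
    [[0.1, 0, 0], [0, 0, 0], 1],
    [[0.2, 0, 0], [0, 0, 0], 1],
    [[0.2, 0, 0], [0, 0, 0], 1]
  ]
}}

```text
clock: 8.65
tool_pos: [0.5498, -0.134, 0.0466]
eef_rot: [0.546, 0.838, 0.0, -0.001]
contact_force: [-0.5, 0.7, 0.2]
opening: 0.008
finger_force: 0.0
```

```bash
python3 go.py;python3 - <<'E'
from plant import r
from h import *
s=r.snapshot("wrist");cv2.imwrite("pics/w4.png",cv2.resize(s["image"][180:330,120:280,::-1],None,fx=3,fy=3));np.save("pics/w4.npy",s,allow_pickle=True)
E
```

```text
t 8.65 cradle xyz mm [   0.4 -103.9   46.6] F cradle [-0.2  0.8  0.2] q [ 0.12  0.91  0.07  1.88 -0.16  0.36  0.72] open 0.01
```

View pics/w4.png

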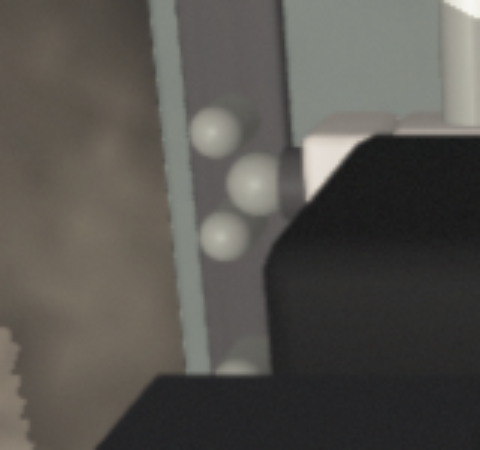

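The ball sits midway between the middle pair of pins (crop rows 132 and 236, ball 184). The stop is in the middle notch. Backing off, rising, and crossing to the head end.

{"method": "carry_out", "body": {
  "rows": [
    [[-1.5, 0, 0], [0, 0, 0], 1],
    [[-3, 0, 0], [0, 0, 0], 1],
    [[-3, 0, -5], [0, 0, 0], 1],
    [[-3, 0, -10], [0, 0, 0], 1],
    [[-3, 0, -15], [0, 0, 0], 1],
    [[0.5, 0, -18], [0, 0, 0], 1],
    [[5, 0, -18], [0, 0, 0], 1],
    [[9.5, 0, -18], [0, 0, 0], 1],
    [[14, 0, -18], [0, 0, 0], 1],
    [[18.5, 0, -18], [0, 0, 0], 1],
    [[23, 0, -18], [0, 0, 0], 1],
    [[27.5, 0, -18], [0, 0, 0], 1]
  ]
}}

```text
clock: 9.9
tool_pos: [0.4398, 0.1171, 0.2272]
eef_rot: [0.547, 0.837, 0.0, 0.001]
contact_force: [1.2, 0.3, 0.6]
opening: 0.004
finger_force: 0.0
```

{"method": "carry_out", "body": {
  "rows": [
    [[3.5, 0, 0], [0, 0, 0], 1],
    [[7, 0, 0], [0, 0, 0], 1],
    [[7, 0, 0], [0, 0, 0], 1],
    [[7, 0, 4], [0, 0, 0], 1],
    [[7, 0, 8], [0, 0, 0], 1],
    [[7, 0, 12], [0, 0, 0], 1],
    [[7, 0, 12], [0, 0, 0], 1]
  ]
}}

```text
clock: 10.6
tool_pos: [0.41, 0.1784, 0.1031]
eef_rot: [0.547, 0.837, -0.004, -0.002]
contact_force: [-0.8, -0.3, 0.8]
opening: 0.008
finger_force: 0.0
```

```bash
python3 go.py 0 240 38
python3 - <<'E'
from plant import r
from h import *
s=r.snapshot("wrist");cv2.imwrite("pics/w5.png",s["image"][:,:,::-1]);np.save("pics/w5.npy",s,allow_pickle=True)
E
```

```text
t 10.6 cradle xyz mm [ -2.  238.4 103.1] F cradle [-0.8 -0.   0.8] q [-0.56  0.73  0.08  2.2  -0.24  0.22  0.15] open 0.01
shift cm [0.16 0.25 6.51] turn deg [-0.46  0.05 -0.04]
```

View pics/w5.png

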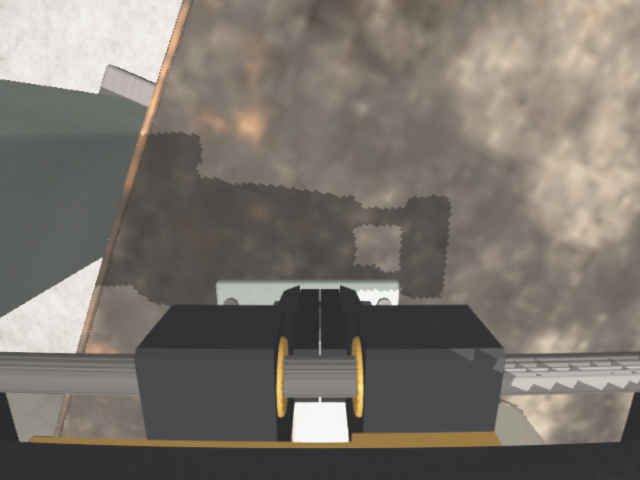

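The view shows the bed's head end at rows 283–305 under the fingers, with nothing in the way ahead. Lowering.

{"method": "carry_out", "body": {
  "rows": [
    [[0, 0, 3], [0, 0, 0], 1],
    [[0, 0, 5], [0, 0, 0], 1],
    [[0, 0, 6.5], [0, 0, 0], 1],
    [[0, 0, 6.5], [0, 0, 0], 1],
    [[0, 0, 6.5], [0, 0, 0], 1]
  ]
}}

```text
clock: 11.15
tool_pos: [0.4125, 0.1808, 0.0434]
eef_rot: [0.547, 0.837, 0.001, 0.001]
contact_force: [-0.7, -0.2, 0.1]
opening: 0.01
finger_force: 0.0
```

```bash
python3 go.py 0 205 38
```

```text
t 11.15 cradle xyz mm [  1.3 239.5  43.4] F cradle [-0.7  0.1  0.1] q [-0.53  0.86  0.02  2.22 -0.26  0.05  0.16] open 0.01
shift cm [-3.45 -0.13  0.54] turn deg [0.16 0.02 0.04]
```

{"method": "carry_out", "body": {
  "rows": [
    [[0, 0, -0.4], [0, 0, 0], 1],
    [[-1, 0, -0.4], [0, 0, 0], 1],
    [[-2, 0, -0.4], [0, 0, 0], 1],
    [[-3, 0, -0.4], [0, 0, 0], 1],
    [[-3.5, 0, -0.4], [0, 0, 0], 1],
    [[-4, 0, -0.4], [0, 0, 0], 1],
    [[-4.5, 0, -0.4], [0, 0, 0], 1],
    [[-4.5, 0, -0.4], [0, 0, 0], 1]
  ]
}}

```text
clock: 11.95
tool_pos: [0.4294, 0.139, 0.0456]
eef_rot: [0.547, 0.837, -0.0, 0.0]
contact_force: [0.3, 0.2, 0.3]
opening: 0.009
finger_force: 0.0
```

```bash
python3 go.py
```

```text
t 11.95 cradle xyz mm [-1.000e-01  1.945e+02  4.560e+01] F cradle [0.3 0.1 0.3] q [-0.43  0.86  0.02  2.22 -0.21  0.07  0.21] open 0.01
```

{"method": "carry_out", "body": {
  "rows": [
    [[-0.5, 0, 0], [0, 0, 0], 1],
    [[-1, 0, 0], [0, 0, 0], 1],
    [[-1.4, 0, 0], [0, 0, 0], 1],
    [[-1.8, 0, 0], [0, 0, 0], 1],
    [[-2.2, 0, 0], [0, 0, 0], 1],
    [[-2.6, 0, 0], [0, 0, 0], 1],
    [[-3, 0, 0], [0, 0, 0], 1],
    [[-3.4, 0, 0], [0, 0, 0], 1],
    [[-3.4, 0, 0], [0, 0, 0], 1]
  ]
}}

```text
clock: 12.85
tool_pos: [0.4432, 0.1077, 0.0457]
eef_rot: [0.547, 0.837, -0.0, 0.0]
contact_force: [0.1, 0.5, 0.3]
opening: 0.003
finger_force: 0.0
```

```bash
python3 go.py
python3 - <<'E'
from plant import r
from h import *
s=r.snapshot("top");np.save("pics/t2.npy",s,allow_pickle=True)
i=s["image"]
P=[.5076,-.0391,.4135];c,n=np.cos(P[2]),np.sin(P[2])
# brightness along cradle centre line at z=.06 from stop to bottle foot
ys=np.arange(-.1,.02,.003);X=np.c_[P[0]-n*ys,P[1]+c*ys,np.full(len(ys),.06)]
print([(int(1e3*y),int(i[int(round(v)),int(round(u))].mean())) for y,(u,v) in zip(ys,proj(s,X))])
E
```

```text
t 12.85 cradle xyz mm [  0.  160.3  45.7] F cradle [0.3 0.4 0.3] q [-0.35  0.86  0.02  2.2  -0.18  0.08  0.25] open 0.0
[(-100, 232), (-97, 253), (-94, 245), (-91, 105), (-88, 67), (-84, 78), (-81, 83), (-78, 84), (-75, 77), (-72, 38), (-69, 96), (-66, 186), (-63, 199), (-60, 199), (-57, 198), (-54, 197), (-51, 200), (-48, 214), (-45, 237), (-42, 251), (-39, 252), (-36, 252), (-33, 252), (-30, 252), (-27, 253), (-24, 252), (-21, 252), (-18, 252), (-15, 253), (-12, 252), (-9, 252), (-6, 252), (-3, 252), (0, 252), (2, 253), (5, 252), (8, 252), (11, 252), (14, 252), (17, 252)]
```

The foot has moved to about -46 mm with the stop face at about -70, so roughly 23 mm remain.

{"method": "carry_out", "body": {
  "rows": [
    [[-0.3, 0, 0], [0, 0, 0], 1],
    [[-0.6, 0, 0], [0, 0, 0], 1],
    [[-0.9, 0, 0], [0, 0, 0], 1],
    [[-1.2, 0, 0], [0, 0, 0], 1],
    [[-1.5, 0, 0], [0, 0, 0], 1],
    [[-1.8, 0, 0], [0, 0, 0], 1],
    [[-1.8, 0, 0], [0, 0, 0], 1]
  ]
}}

```text
clock: 13.6
tool_pos: [0.4504, 0.0914, 0.0457]
eef_rot: [0.547, 0.837, -0.0, 0.0]
contact_force: [-0.1, 0.0, -0.6]
opening: 0.007
finger_force: 0.0
```

```bash
cat > gap.py <<'E'
from plant import r
from h import *
s=r.snapshot("top");i=s["image"].mean(2).astype(np.float32)
P=[.5076,-.0391,.4135];c,n=np.cos(P[2]),np.sin(P[2])
ys=np.arange(-.1,-.03,.0025);X=np.c_[P[0]-n*ys,P[1]+c*ys,np.full(len(ys),.06)]
q=proj(s,X).astype(np.float32);v=cv2.remap(i,q[:,:1],q[:,1:],cv2.INTER_LINEAR)[:,0]
print([(round(1e3*y,1),int(b)) for y,b in zip(ys,v)])
E
python3 go.py; python3 gap.py
```

```text
t 13.6 cradle xyz mm [1.000e-01 1.425e+02 4.570e+01] F cradle [-0.1  0.1 -0.6] q [-0.31  0.86  0.02  2.19 -0.16  0.09  0.27] open 0.01
[(np.float64(-100.0), 236), (np.float64(-97.5), 253), (np.float64(-95.0), 248), (np.float64(-92.5), 195), (np.float64(-90.0), 96), (np.float64(-87.5), 71), (np.float64(-85.0), 78), (np.float64(-82.5), 83), (np.float64(-80.0), 84), (np.float64(-77.5), 82), (np.float64(-75.0), 62), (np.float64(-72.5), 40), (np.float64(-70.0), 98), (np.float64(-67.5), 179), (np.float64(-65.0), 227), (np.float64(-62.5), 248), (np.float64(-60.0), 253), (np.float64(-57.5), 253), (np.float64(-55.0), 253), (np.float64(-52.5), 253), (np.float64(-50.0), 253), (np.float64(-47.5), 253), (np.float64(-45.0), 253), (np.float64(-42.5), 253), (np.float64(-40.0), 253), (np.float64(-37.5), 253), (np.float64(-35.0), 253), (np.float64(-32.5), 253), (np.float64(-30.0), 253)]
```

{"method": "carry_out", "body": {
  "rows": [
    [[-0.1, 0, 0], [0, 0, 0], 1],
    [[-0.2, 0, 0], [0, 0, 0], 1],
    [[-0.2, 0, 0], [0, 0, 0], 1]
  ]
}}

```text
clock: 13.95
tool_pos: [0.4509, 0.0903, 0.0457]
eef_rot: [0.546, 0.838, 0.0, -0.0]
contact_force: [-0.8, 1.2, 0.5]
opening: 0.007
finger_force: 0.3
```

```bash
python3 go.py; python3 gap.py
```

```text
t 13.95 cradle xyz mm [  0.  141.2  45.7] F cradle [-0.3  1.4  0.5] q [-0.31  0.86  0.02  2.19 -0.16  0.09  0.27] open 0.01
[(np.float64(-100.0), 236), (np.float64(-97.5), 253), (np.float64(-95.0), 248), (np.float64(-92.5), 195), (np.float64(-90.0), 96), (np.float64(-87.5), 70), (np.float64(-85.0), 78), (np.float64(-82.5), 83), (np.float64(-80.0), 85), (np.float64(-77.5), 81), (np.float64(-75.0), 62), (np.float64(-72.5), 39), (np.float64(-70.0), 102), (np.float64(-67.5), 189), (np.float64(-65.0), 237), (np.float64(-62.5), 252), (np.float64(-60.0), 253), (np.float64(-57.5), 253), (np.float64(-55.0), 253), (np.float64(-52.5), 253), (np.float64(-50.0), 253), (np.float64(-47.5), 253), (np.float64(-45.0), 253), (np.float64(-42.5), 253), (np.float64(-40.0), 253), (np.float64(-37.5), 253), (np.float64(-35.0), 253), (np.float64(-32.5), 253), (np.float64(-30.0), 253)]
```

{"method": "carry_out", "body": {
  "rows": [
    [[-0.1, 0, 0], [0, 0, 0], 1],
    [[-0.2, 0, 0], [0, 0, 0], 1],
    [[-0.2, 0, 0], [0, 0, 0], 1]
  ]
}}

```text
clock: 14.3
tool_pos: [0.4518, 0.0883, 0.0457]
eef_rot: [0.546, 0.838, 0.0, 0.0]
contact_force: [-1.3, 1.2, 0.1]
opening: 0.01
finger_force: 0.3
```

```bash
python3 go.py
```

```text
t 14.3 cradle xyz mm [1.000e-01 1.391e+02 4.570e+01] F cradle [-0.7  1.6  0.1] q [-0.3   0.86  0.02  2.19 -0.15  0.09  0.28] open 0.01
```

{"method": "carry_out", "body": {
  "rows": [
    [[-0.1, 0, 0], [0, 0, 0], 1],
    [[-0.2, 0, 0], [0, 0, 0], 1],
    [[-0.2, 0, 0], [0, 0, 0], 1]
  ]
}}

```text
clock: 14.6
tool_pos: [0.4525, 0.0865, 0.0457]
eef_rot: [0.546, 0.838, 0.0, -0.0]
contact_force: [-1.2, 0.6, -0.0]
opening: 0.009
finger_force: 0.4
```

```bash
python3 go.py
```

```text
t 14.6 cradle xyz mm [  0.  137.2  45.7] F cradle [-0.8  1.1 -0. ] q [-0.3   0.86  0.02  2.19 -0.15  0.09  0.28] open 0.01
```

Still sliding freely.

{"method": "carry_out", "body": {
  "rows": [
    [[-0.1, 0, 0], [0, 0, 0], 1],
    [[-0.2, 0, 0], [0, 0, 0], 1],
    [[-0.2, 0, 0], [0, 0, 0], 1]
  ]
}}

```text
clock: 14.9
tool_pos: [0.4527, 0.0861, 0.0457]
eef_rot: [0.545, 0.838, 0.0, -0.001]
contact_force: [-1.8, 4.9, 0.6]
opening: 0.005
finger_force: 2.5
```

```bash
python3 go.py
```

```text
t 14.9 cradle xyz mm [1.000e-01 1.367e+02 4.570e+01] F cradle [0.4 5.2 0.6] q [-0.3   0.86  0.02  2.19 -0.15  0.09  0.28] open 0.0
```

{"method": "carry_out", "body": {
  "rows": [
    [[-0.1, 0, 0], [0, 0, 0], 1],
    [[-0.15, 0, 0], [0, 0, 0], 1],
    [[-0.15, 0, 0], [0, 0, 0], 1]
  ]
}}

```text
clock: 15.2
tool_pos: [0.4528, 0.0858, 0.0457]
eef_rot: [0.545, 0.839, 0.001, -0.002]
contact_force: [-3.2, 6.4, 1.1]
opening: 0.006
finger_force: 3.9
```

```bash
python3 go.py; python3 gap.py
```

```text
t 15.2 cradle xyz mm [  0.  136.4  45.7] F cradle [-0.4  7.1  1.1] q [-0.29  0.86  0.01  2.19 -0.15  0.1   0.28] open 0.01
[(np.float64(-100.0), 242), (np.float64(-97.5), 253), (np.float64(-95.0), 248), (np.float64(-92.5), 187), (np.float64(-90.0), 82), (np.float64(-87.5), 72), (np.float64(-85.0), 80), (np.float64(-82.5), 84), (np.float64(-80.0), 85), (np.float64(-77.5), 78), (np.float64(-75.0), 86), (np.float64(-72.5), 177), (np.float64(-70.0), 233), (np.float64(-67.5), 250), (np.float64(-65.0), 253), (np.float64(-62.5), 253), (np.float64(-60.0), 253), (np.float64(-57.5), 253), (np.float64(-55.0), 253), (np.float64(-52.5), 253), (np.float64(-50.0), 253), (np.float64(-47.5), 253), (np.float64(-45.0), 253), (np.float64(-42.5), 253), (np.float64(-40.0), 253), (np.float64(-37.5), 253), (np.float64(-35.0), 253), (np.float64(-32.5), 253), (np.float64(-30.0), 253)]
```

The foot is against the stop at 7 N, and the stop hasn't moved. Retreating.

{"method": "carry_out", "body": {
  "rows": [
    [[0.7, 0, 0], [0, 0, 0], 1],
    [[2, 0, 0], [0, 0, 0], 1],
    [[4, 0, 0], [0, 0, 0], 1],
    [[5, 0, -3], [0, 0, 0], 1],
    [[5, 0, -8], [0, 0, 0], 1],
    [[5, 0, -13], [0, 0, 0], 1],
    [[5, 0, -18], [0, 0, 0], 1],
    [[9, 0, -20], [0, 0, 0], 1],
    [[13, 0, -20], [0, 0, 0], 1],
    [[17, 0, -20], [0, 0, 0], 1],
    [[17, 0, -20], [0, 0, 0], 1],
    [[17, 0, -20], [0, 0, 0], 1]
  ]
}}

```text
clock: 16.45
tool_pos: [0.3845, 0.2397, 0.2456]
eef_rot: [0.545, 0.838, -0.0, 0.0]
contact_force: [0.2, -0.3, 0.2]
opening: 0.006
finger_force: 0.0
```

```bash
python3 go.py; python3 gap.py
python3 - <<'E'
from plant import r
import cv2
a=r.snapshot("top")["image"][190:350,165:405,::-1]
b=r.snapshot("side")["image"][190:350,270:430,::-1]
cv2.imwrite("pics/end.png",cv2.resize(cv2.hconcat([a,b]),None,fx=2,fy=2,interpolation=cv2.INTER_CUBIC))
E
```

```text
t 16.45 cradle xyz mm [ -0.7 304.7 245.6] F cradle [ 0.1 -0.4  0.2] q [-0.8   0.47  0.2   2.07 -0.16  0.62 -0.07] open 0.01
[(np.float64(-100.0), 235), (np.float64(-97.5), 247), (np.float64(-95.0), 241), (np.float64(-92.5), 180), (np.float64(-90.0), 79), (np.float64(-87.5), 67), (np.float64(-85.0), 74), (np.float64(-82.5), 79), (np.float64(-80.0), 81), (np.float64(-77.5), 74), (np.float64(-75.0), 72), (np.float64(-72.5), 152), (np.float64(-70.0), 221), (np.float64(-67.5), 243), (np.float64(-65.0), 247), (np.float64(-62.5), 247), (np.float64(-60.0), 247), (np.float64(-57.5), 247), (np.float64(-55.0), 247), (np.float64(-52.5), 247), (np.float64(-50.0), 247), (np.float64(-47.5), 247), (np.float64(-45.0), 247), (np.float64(-42.5), 247), (np.float64(-40.0), 247), (np.float64(-37.5), 247), (np.float64(-35.0), 247), (np.float64(-32.5), 247), (np.float64(-30.0), 247)]
```

View pics/end.png

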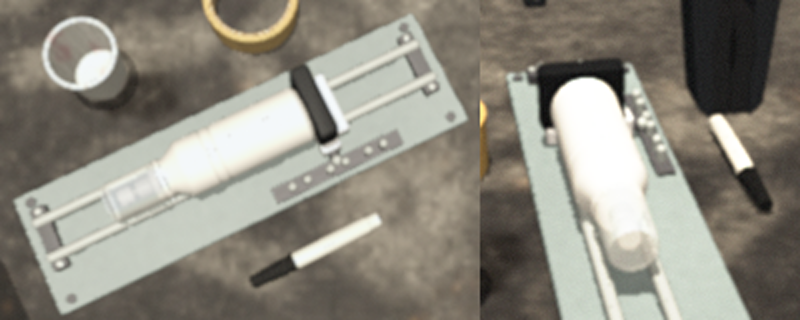

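The bottle's foot is against the stop, and the ball (about (334,155)) is in the middle pair of pins. The bystanders are untouched and the arm is clear.

```bash
python3 -c "
from plant import r
print(r.finish_job())"
```

```text
the job is handed in; nothing more can be done
None
```

The job is handed in: the stop is in the middle notch, the bottle's foot rests against it, and the arm is clear with the marker, tape roll and cup untouched (about 16.5 s used).

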